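# Build the test-sieve stack on the shaker

## Robot

A 7-joint arm with a two-finger parallel gripper is mounted at the origin on the work surface. World frame = base frame: x ahead of the robot, y to its left, z up, the work surface at z = 0. Lengths are in m, angles in rad, forces in N, time in s.
With the tool pointing down it reaches from about 0.425 to 0.8 m from the base axis. Payload 8.3 kg.
Tool frame: the origin (TCP) lies where the fingers leave the gripper's body, on its centre line; the fingertips stand 73 mm ahead of it and the grasp point (between the pads) lies env.hold_point_z ahead of it (env.hold_point_z is the distance from the TCP to the grasp point, in m); y points along the fingers, x is the direction in which the jaws open and shut, and the axes are right-handed (so a half turn about y gives the same grasp; the last joint's range is limited). The gripper opens to 85 mm and grips with 20 to 120 N. Pads are 22 mm wide; open, the fingers measure 114 mm over their backs; the gripper's body (76 mm by 85 mm) begins 54 mm behind the grasp point. The pads swing forward as they close: fully open they stand 13 mm farther back than shut.
Start: joints at [1.231, 0.383, 0.016, 1.37, -0.006, 1.388, -0.046], TCP at [0.171, -0.601, 0.304] pointing down, gripper open.
Joint ranges: [-2.95, 2.95], [-0.25, 2.06], [-1.52, 1.56], [0.18, 2.33], [-1.44, 4.58], [0.02, 2.06], [-3.01, 3.01]. Speed limits (rad/s): [2.39, 2.39, 3.01, 3.01, 3.14, 3.14, 3.14].

## Interface

Orientations are given as a unit quaternion [x, y, z, w].
In Python, from plant import env gives the robot as it stands. The module is installed in compiled form; this text tells all that it offers.
- The arm moves only by the shell command python3 -m inch 'ROWS'. ROWS is text: rows parted by semicolons, each of 5 numbers parted by spaces: the opening, from -1 (shut) to 1 (fully open), then the shift along the tool's x, y, z in mm, then the turn about the tool's y in rad. A call has 1 to 12 rows; each row shifts and turns the pose as measured when the row begins, along the tool's axes as they then stand; what a row does not reach is not made up. A row lasts 1/8 s, in which the tool goes at most 62.5 mm and 10.7 degrees, less where a joint would pass 70% of its speed; a pose out of reach is approached as far as the arm can. A call with a gripper value outside its range is refused whole. The fingers move at their own pace and stop on an object; the grip force is fixed at half the most. Time passes only in rows, so rows that do not move let the fingers close. It gives the time, the measured TCP pose, the force and the opening at its end, in the units of the state.
- env.observe(): the state, without advancing time (a new reading comes with each control period).
- env.read_camera(name): name is "scene" or "top" or "wrist"; returns a dict with "image" (480x640x3 uint8, red, green, blue), "fov_y" (degrees; the focal length in pixels is half the picture's height over the tangent of half this angle, whatever the lens; pixels are square), "cx", "cy" (the principal point, pixels), "dist_coeffs" ([k1, k2, p1, p2, k3] as OpenCV has them; the pictures are not rectified), "R" (3x3) and "t" (3): a world point X has camera coordinates R X + t; the wrist camera has in their place "tool_from_camera" (4x4, takes a point from camera to tool coordinates, whose origin is the TCP and whose axes are the tool frame's). Camera axes: x right, y down, z forward; pixel columns grow to the right and rows downward; lengths in m; the calibration is good to about 2 mm. A picture is of the moment at which its call begins: read the wrist's pose just before it. There is no depth.
- env.finish_job(): hands the job in, once; it reports no verdict.
The state is a dict: "time": time; "joints": joint angles; "dq": joint speeds; "effort": joint torques, N m; "tcp_pos": TCP position; "orientation": TCP orientation; "wrist_force": force on the tool from outside, world axes, zero at the start; "moment": the same for the moment, N m; "opening": finger opening in m.
Only numpy, scipy, OpenCV 4.12 (cv2) and the standard library are available. Lean on these libraries where they do the work, as an engineer would, in place of code of your own. Each camera call takes 0.05 s, during which the arm holds its last target.

## Task

Build the sieve stack on the shaker's plate, ready for a sieving run: the receiver pan inside the plate's locating ring, on it the fine sieve, then the medium, then the coarse sieve uppermost, and close it with the lid that fits (the other lid is from a wider set). Lower each part gently instead of dropping it, upright and fully home in the one below, let go of everything, and leave the glass dish, the weighing bottle and the mortar where they stand.

Things in the scene. Friction and masses are not known exactly. Their poses are not given: they have to be found in the camera images.
- shaker: sieve shaker, fixed, at left or right: pale grey base 180 x 150 x 45 mm; on springs a round aluminium plate, 136 mm across, top 66 mm above the bench; centred on it a steel locating ring, 68 mm inside, 76 outside, 4 high; 6 mm high threaded sockets 56 mm either side (its y). The balance opposite has no ring. Origin: centre of underside, z up; ring centre straight above
- pan: receiver pan: round steel cup with a closed, smooth bright floor and no skirt, 56 mm outside, 52 mm inside, 30 mm tall, floor 3 mm thick, about 80 g. It stands upright. Origin: centre of its underside, z up
- sieve_fine: steel test sieve, upright, 90 g: frame 56 mm outside, 52 inside, 36 mm tall; its lowest 8 mm is a skirt tapering from 49 down to 42 mm that drops into the rim below until the 56 mm shoulder rests on it. Floor, 26 mm below the rim: close bronze gauze, looks like a brownish sheet. Origin: centre of the skirt's underside, z up
- sieve_medium: steel test sieve, upright, 90 g: frame 56 mm outside, 52 inside, 36 mm tall; its lowest 8 mm is a skirt tapering from 49 down to 42 mm that drops into the rim below until the 56 mm shoulder rests on it. Floor, 26 mm below the rim: see-through steel mesh, 6.5 mm pitch, about 8 openings across. Origin: centre of the skirt's underside, z up
- sieve_coarse: steel test sieve, upright, 90 g: frame 56 mm outside, 52 inside, 36 mm tall; its lowest 8 mm is a skirt tapering from 49 down to 42 mm that drops into the rim below until the 56 mm shoulder rests on it. Floor, 26 mm below the rim: see-through heavy steel mesh, 12 mm pitch, 4 openings across. Origin: centre of the skirt's underside, z up
- lid: the lid that fits: steel disc 56 mm across, 4 mm thick; under it a plug 6 mm deep tapering from 49 to 42 mm, which drops into a sieve's rim until the disc rests on it; on top a round black knob 18 mm across. 30 mm tall in all, 60 g, lying knob up. Origin: centre of the plug's underside, z up; disc from z = 6 to 10 mm, knob from 10 to 30 mm
- spare_lid: look-alike lid of a wider set, not needed: the same black knob, but the disc is 68 mm across and its plug 54 to 61 mm, too wide for these sieves. 30 mm tall. Origin: centre of the plug's underside, z up
- dish: clear glass crystallising dish, 66 mm across, 35 mm tall, to be left alone. Origin: centre of its underside
- weighing_bottle: small clear glass weighing bottle with a glass stopper, 42 mm across, 54 mm tall, to be left alone. Origin: centre of its underside
- mortar: white porcelain mortar, 68 mm across the rim, 44 mm tall, to be left alone. Origin: centre of its underside
Mind the look-alikes: they are no part of the job. What is shaped like the pan but blue, orange or yellow is not meant.

How it is judged:
By the outcome, as a careful person would: the job done as asked, in the order asked, and still so for the second after the job is handed in, with the robot touching nothing.
It also fails if it takes over 115 s, if anything falls off the work surface, if the arm or the gripper's body presses on something with over 40 N, if the wrist force passes 120 N, or if a joint passes its speed limit or range.

## Working session

There is one attempt and no reset: what is moved stays moved. The work goes in short steps, Python scripts to look and compute and a shell command to move; the robot and the scene stay as the last step left them, time stands still between calls to the robot, and variables do not carry over. Pictures are saved under pics/ and viewed, and the job is handed in when it is done.

```bash
mkdir -p pics; cat > h.py <<'E'
import numpy as np, cv2
from plant import env
def K(c):
    f=240/np.tan(np.radians(c['fov_y'])/2); return np.array([[f,0,c['cx']],[0,f,c['cy']],[0,0,1.]])
from scipy.spatial.transform import Rotation as Ro
def snap(name,fn):
    s=env.observe(); c=env.read_camera(name)
    cv2.imwrite('pics/'+fn,c['image'][:,:,::-1])
    if name=='wrist':
        T=np.eye(4);T[:3,:3]=Ro.from_quat(s['orientation']).as_matrix();T[:3,3]=s['tcp_pos']
        W=T@np.array(c['tool_from_camera']); c['R']=W[:3,:3].T; c['t']=-W[:3,:3].T@W[:3,3]
    np.save('pics/'+fn+'.npy',{k:v for k,v in c.items()},allow_pickle=True)
    return c
def load(fn): return np.load('pics/'+fn+'.npy',allow_pickle=True).item()
def ray(c,uv,z):
    uv=np.array(uv,float).reshape(-1,1,2)
    n=cv2.undistortPoints(uv,K(c),np.array(c['dist_coeffs'],float))[:,0]
    R=np.array(c['R']);t=np.array(c['t']); C=-R.T@t
    d=np.c_[n,np.ones(len(n))]@R
    return C+d*((z-C[2])/d[:,2])[:,None]
def proj(c,X):
    X=np.array(X,float).reshape(-1,3)
    return cv2.projectPoints(X,cv2.Rodrigues(np.array(c['R'],float))[0],np.array(c['t'],float),K(c),np.array(c['dist_coeffs'],float))[0][:,0]
E
python3 - <<'E'
from h import *
s=env.observe(); print(s, env.hold_point_z)
for n in ['scene','top','wrist']:
    c=snap(n,n+'0.png'); print(n,c['fov_y'],c['cx'],c['cy'],c['dist_coeffs'],-np.array(c['R']).T@np.array(c['t']))
    if n=='wrist': print(c['tool_from_camera'])
E
```

```text
{'time': 0.0, 'joints': array([ 1.2310783 ,  0.38425513,  0.01638229,  1.37112005, -0.0062789 ,
        1.38816718, -0.04646456]), 'dq': array([ 9.01717004e-05, -4.14402636e-04,  8.26236140e-04,  1.38880790e-03,
        9.29440406e-04, -8.88950182e-04,  1.93116624e-03]), 'effort': array([-2.15767745e-04, -6.27588916e+01,  8.44240151e-01, -3.71821618e+01,
        1.65911688e-02,  1.43015053e-02, -1.05290326e-05]), 'tcp_pos': array([ 0.17074567, -0.60087344,  0.30288365]), 'orientation': array([-0.56383363,  0.42675533, -0.42565962,  0.56461085]), 'wrist_force': array([ 0.51606304,  0.16812592, -0.07200121]), 'moment': array([ 0.00142843, -0.02125476, -0.03524916]), 'opening': 0.08545446662592371} 0.0539
scene 56.638516328673525 316.9987020617599 235.55356293563187 [-0.00023475  0.          0.          0.          0.        ] [ 1.10735891 -0.46256312  0.73884893]
top 43.8214626520006 318.0274994324119 236.86881145295376 [0.0156503 0.        0.        0.        0.       ] [ 0.26416003 -0.018842    1.2351726 ]
wrist 67.41424188980412 315.912089738836 240.63897752568946 [-0.07290814  0.          0.          0.          0.        ] [ 0.2431677  -0.58129514  0.37402859]
[[ 9.99999377e-01  1.08950178e-03  2.43909498e-04  8.14406017e-04]
 [ 9.04203713e-05 -2.96778580e-01  9.54946316e-01 -7.10698194e-02]
 [ 1.11280283e-03 -9.54945699e-01 -2.96778493e-01  7.50455406e-02]
 [ 0.00000000e+00  0.00000000e+00  0.00000000e+00  1.00000000e+00]]
```

View pics/scene0.png

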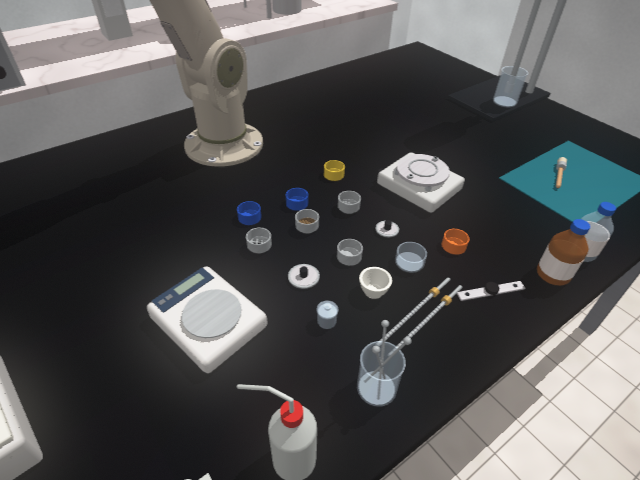

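View pics/top0.png

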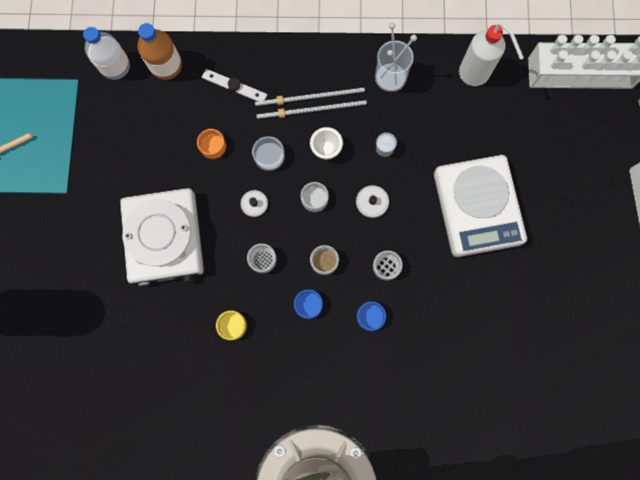

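View pics/wrist0.png

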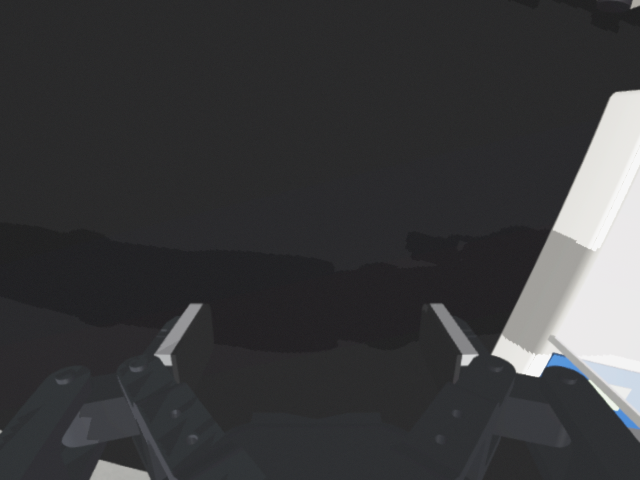

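```bash
python3 - <<'E'
from h import *
im=cv2.imread('pics/top0.png')
cv2.imwrite('pics/crop1.png',cv2.resize(im[170:290,110:410],None,fx=2.6,fy=2.6,interpolation=cv2.INTER_CUBIC))
c=load('top0.png')
A={'pan':(315,197,.03),'lid':(254,203,.01),'spare':(373,202,.01),'med':(262,258,.036),'fine':(324,260,.036),'coarse':(388,265,.036),'shaker':(157,232,.07),'dish':(269,153,.035),'mortar':(326,143,.044),'bottle':(386,145,.054),'org':(211,144,.03),'yel':(231,326,.03),'b1':(308,305,.03),'b2':(371,317,.03)}
for k,(u,v,z) in A.items(): print(k,ray(c,[u,v],z)[0].round(3))
E
```

```text
pan [0.581 0.017 0.03 ]
lid [0.571 0.146 0.01 ]
spare [ 0.577 -0.105  0.01 ]
med [0.449 0.122 0.036]
fine [ 0.447 -0.005  0.036]
coarse [ 0.44  -0.134  0.036]
shaker [0.493 0.33  0.07 ]
dish [0.674 0.116 0.035]
mortar [ 0.694 -0.004  0.044]
bottle [ 0.688 -0.129  0.054]
org [0.693 0.241 0.03 ]
yel [0.311 0.179 0.03 ]
b1 [0.356 0.026 0.03 ]
b2 [ 0.335 -0.101  0.03 ]
```

View pics/crop1.png

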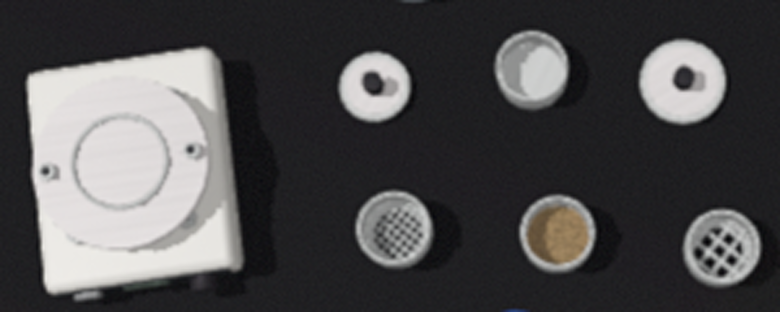

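```bash
cat >> h.py <<'E'
from scipy.optimize import least_squares
def rimfit(c,uv,z,r,thr=70,half=True,win=24):
    g=c['image'].min(axis=2) if False else cv2.cvtColor(np.ascontiguousarray(c['image']),cv2.COLOR_RGB2GRAY)
    m=np.zeros_like(g); u,v=map(int,uv); m[v-win:v+win,u-win:u+win]=(g[v-win:v+win,u-win:u+win]>thr)*255
    cs,_=cv2.findContours(m,cv2.RETR_EXTERNAL,cv2.CHAIN_APPROX_NONE)
    k=max(cs,key=cv2.contourArea)[:,0,:].astype(float)
    P=ray(c,k,z)[:,:2]; R=np.array(c['R']);C=-R.T@np.array(c['t'])
    ce=P.mean(0)
    if half:
        d=(ce-C[:2]); d/=np.linalg.norm(d); P=P[(P-ce)@d>0.0]
    s=least_squares(lambda p:np.hypot(*(P-p[:2]).T)-p[2],[*ce,r],loss='soft_l1',f_scale=.001)
    s2=least_squares(lambda p:np.hypot(*(P-p).T)-s.x[2]*0-r,ce,loss='soft_l1',f_scale=.001)
    return s2.x,s.x,len(P)
E
python3 - <<'E'
from h import *
c=load('top0.png')
A={'pan':(315,197,.03,.028),'lid':(254,203,.01,.028),'med':(262,258,.036,.028),'fine':(324,260,.036,.028),'coarse':(388,265,.036,.028),'spare':(373,202,.01,.034)}
for k,(u,v,z,r) in A.items():
    a,b,n=rimfit(c,(u,v),z,r); print(k,a.round(4),b.round(4),n)
print(ray(c,[[129.2,236.2],[185,228]],.072).round(4))
s=env.observe();Rm=Ro.from_quat(s['orientation']).as_matrix();print(Rm.round(4))
E
```

```text
pan [0.5861 0.0191] [0.5845 0.0189 0.0293] 42
lid [0.5718 0.1478] [0.5706 0.1471 0.0291] 38
med [0.4524 0.125 ] [0.4512 0.1241 0.0292] 42
fine [ 0.451  -0.0042] [ 0.4499 -0.0044  0.0289] 41
coarse [ 0.4423 -0.134 ] [ 0.4411 -0.1331  0.0291] 41
spare [ 0.5804 -0.1034] [ 0.58   -0.1033  0.0343] 46
[[0.483  0.3846 0.072 ]
 [0.5016 0.274  0.072 ]]
[[ 2.733e-01 -5.000e-04  9.619e-01]
 [-9.619e-01  1.500e-03  2.733e-01]
 [-1.600e-03 -1.000e+00 -1.000e-04]]
```

```bash
python3 -m inch '0.6 0 0 0 -0.185;0.6 0 0 0 -0.185;0.6 0 0 0 -0.185;0.6 0 0 0 -0.185;0.6 0 0 0 -0.185;0.6 0 0 0 -0.185;0.6 0 0 0 -0.185;0.6 0 0 0 0'
cat > st.py <<'E'
import sys
from h import *
s=env.observe();M=Ro.from_quat(s['orientation']).as_matrix();p=np.array(s['tcp_pos'])
print('t',round(s['time'],2),'p',(p*1000).round(1),'az x',np.degrees(np.arctan2(M[1,0],M[0,0])).round(2),'down',M[:,1].round(4),'F',np.array(s['wrist_force']).round(1),'open',round(s['opening']*1000,1))
if len(sys.argv)>3:
    d=np.array(list(map(float,sys.argv[1:4])))/1000-p
    print('shift tool mm',(M.T@d*1000).round(1),'turn to az0',np.arctan2(M[1,0],M[0,0]).round(4))
E
python3 st.py 584 19 230
```

```text
time: 1.15
tcp_pos: [0.1703, -0.5997, 0.2994]
orientation: [-0.704, -0.007, 0.008, 0.71]
wrist_force: [-0.7, 0.7, -0.3]
opening: 0.0678
t 1.15 p [ 170.3 -599.7  299.4] az x 1.22 down [-0.0026  0.0079 -1.    ] F [-0.7  0.7 -0.3] open 67.8
shift tool mm [426.9  73.2 609.3] turn to az0 0.0212
```

```bash
python3 -m inch '0.6 35 4 50 0.02;0.6 35 4 50 0;0.6 35 4 50 0;0.6 35 4 50 0;0.6 35 4 50 0;0.6 35 4 50 0;0.6 35 4 50 0;0.6 35 4 50 0;0.6 35 4 50 0;0.6 35 4 50 0;0.6 35 4 50 0;0.6 0 0 0 0' >/dev/null;python3 st.py 584 19 230
```

```text
t 2.65 p [576.9 -46.  255.8] az x -3.88 down [-0.0015  0.0086 -1.    ] F [ 0.  -0.1  0. ] open 68.3
shift tool mm [ 2.7 26.4 65.1] turn to az0 -0.0677
```

```bash
python3 -m inch '0.6 3 0 50 -0.068;0.6 0 0 0 0' >/dev/null;python3 st.py 584 19 230; python3 - <<'E'
from h import *
c=snap('wrist','w1.png')
print(proj(c,[[.584,.019,.03],[.5705,.147,.01],[.451,.124,.036],[.45,-.0045,.036]]).round(0))
E
```

```text
t 2.9 p [583.5   5.  255.5] az x -0.37 down [-0.0026  0.0088 -1.    ] F [ 0.9 -0.4  0.7] open 68.5
shift tool mm [ 0.4 25.6 13.8] turn to az0 -0.0065
[[318. 207.]
 [300.  47.]
 [144.  76.]
 [161. 237.]]
```

View pics/w1.png

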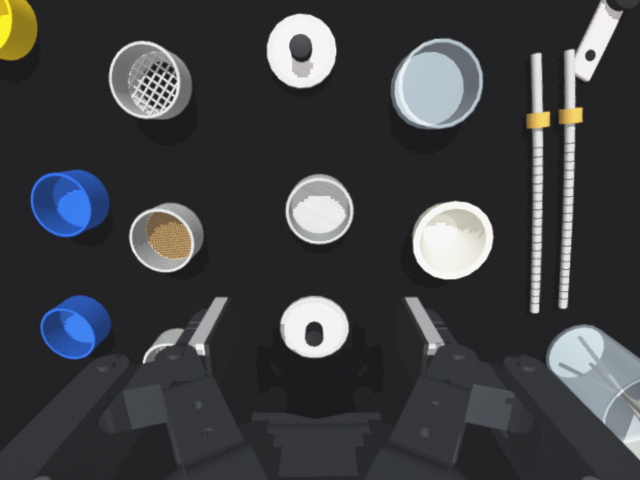

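```bash
python3 - <<'E'
from h import *
c=load('w1.png')
for k,(u,v,z,w) in {'pan':(320,207,.03,40),'fine':(165,237,.036,48),'med':(150,80,.036,50),'lid':(301,51,.01,48)}.items():
    a,b,n=rimfit(c,(u,v),z,.028,thr=75,win=w); print(k,a.round(4),b.round(4),n)
E
```

```text
pan [0.5852 0.0147] [0.5852 0.0156 0.0287] 97
fine [ 0.4488 -0.0086] [ 0.4495 -0.0082  0.0287] 100
med [0.45   0.1213] [0.4506 0.1211 0.0285] 116
lid [0.571  0.1445] [0.5711 0.144  0.0284] 104
```

```bash
python3 -m inch '0.6 1 50 12 0;0.6 0 50 0 0;0.6 0 45 0 0;0.6 0 0 0 0' >/dev/null;python3 st.py 585 17 75; python3 - <<'E'
from h import *
c=snap('wrist','w2.png')
a,b,n=rimfit(c,proj(c,[.585,.017,.03])[0],.03,.028,thr=75,win=70); print(a,b)
E
```

```text
t 3.45 p [584.9   6.6 107.5] az x -1.9 down [-0.0011  0.0015 -1.    ] F [ 0.1 -1.   0.3] open 68.0
shift tool mm [-0.2 32.5 10.4] turn to az0 -0.0332
[0.5853071  0.01468554] [0.58532459 0.0152098  0.02842554]
```

View pics/w2.png

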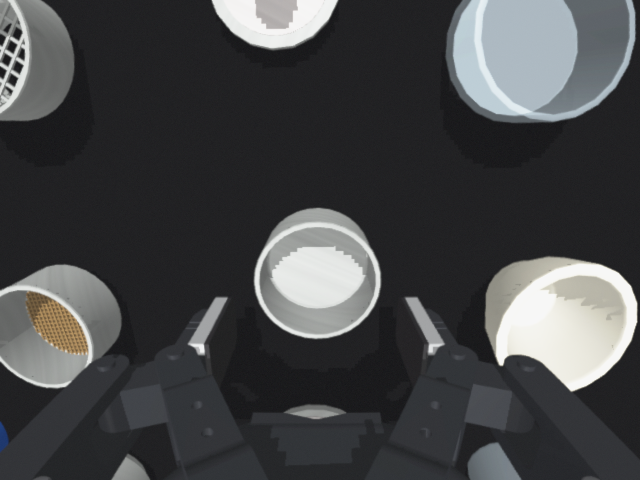

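```bash
python3 -m inch '0.6 0 5 9 -0.033;0.6 0 10 0 0;0.6 0 16 0 0;0.6 0 2 0 0' >/dev/null;python3 st.py 585.3 15.4 75
```

```text
t 4.0 p [590.3  15.7  80.8] az x -0.06 down [ 1.180e-02  7.000e-04 -9.999e-01] F [0.3 0.2 0.2] open 68.1
shift tool mm [-5.   5.7 -0.3] turn to az0 -0.0011
```

```bash
python3 -m inch '0.6 -5 0 0 0;0.6 0 5 0 0;0.6 0 0 0 0' >/dev/null;python3 st.py 585.3 15.4 75; python3 -c "
from h import *
s=env.observe();print(s['joints'].round(3),s['dq'].round(3))"
```

```text
t 4.38 p [585.   15.6  75.5] az x -0.08 down [ 1.190e-02  6.000e-04 -9.999e-01] F [ 0.5  0.9 -0.1] open 68.3
shift tool mm [ 0.3  0.5 -0.2] turn to az0 -0.0013
[ 0.357  0.58  -0.573  1.718  0.377  0.943 -0.364] [ 0.002 -0.012 -0.003 -0.005 -0.003  0.003  0.001]
```

```bash
python3 -m inch '-1 0 0 0 0;-1 0 0 0 0;-1 0 0 0 0;-1 0 0 0 0;-1 0 0 0 0;-1 0 0 0 0' >/dev/null;python3 st.py 585.3 15.4 75;  python3 - <<'E'
from h import *
c=snap('wrist','w3.png')
E
```

```text
t 5.12 p [585.4  15.6  76.3] az x -0.09 down [ 1.270e-02  6.000e-04 -9.999e-01] F [-1.3  0.4  0.1] open 54.7
shift tool mm [-0.2  1.3 -0.2] turn to az0 -0.0016
```

View pics/w3.png

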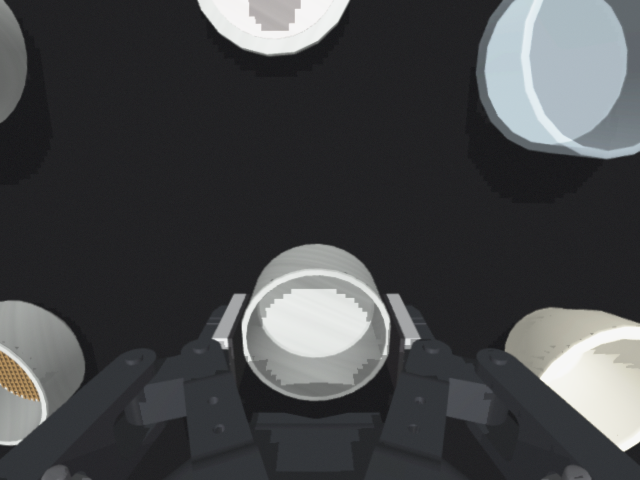

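```bash
python3 - <<'E'
from h import *
c=load('w3.png')
P=ray(c,[[316,400],[316,270],[243,328],[390,328],[316,334]],.030);print(P.round(4))
E
python3 -m inch '-1 0 -10 0 0;-1 0 -20 0 0;-1 0 -40 0 0;-1 0 -50 0 0;-1 0 0 0 0' >/dev/null;python3 st.py 492.5 329.5 200
```

```text
[[ 0.5858 -0.0133  0.03  ]
 [ 0.5858  0.0431  0.03  ]
 [ 0.5587  0.02    0.03  ]
 [ 0.6135  0.0196  0.03  ]
 [ 0.5858  0.0174  0.03  ]]
t 5.8 p [584.3  16.3 205.1] az x -0.03 down [ 0.0156  0.0011 -0.9999] F [-0.  -0.4 -0.6] open 54.6
shift tool mm [-92.    4.  313.2] turn to az0 -0.0006
```

```bash
python3 -m inch '-1 -6 0 20 0;-1 -12 0 35 0;-1 -12 0 40 0;-1 -12 0 40 0;-1 -12 0 40 0;-1 -12 0 40 0;-1 -6 0 20 0;-1 -3 0 8 0;-1 0 0 0 0' >/dev/null;python3 st.py 492.5 329.5 200;  python3 - <<'E'
from h import *
c=snap('wrist','w4.png');print(proj(c,[[.4925,.3295,.07],[.483,.3846,.072],[.5016,.274,.072]]))
E
```

```text
t 6.92 p [495.8 276.  199.9] az x 0.52 down [ 0.0045  0.0012 -1.    ] F [-0.5  0.  -0.9] open 55.1
shift tool mm [-2.8 -0.1 53.5] turn to az0 0.0091
[[310.47325394 169.72911689]
 [292.51662983  61.64385558]
 [325.2666977  265.15633034]]
```

View pics/w4.png

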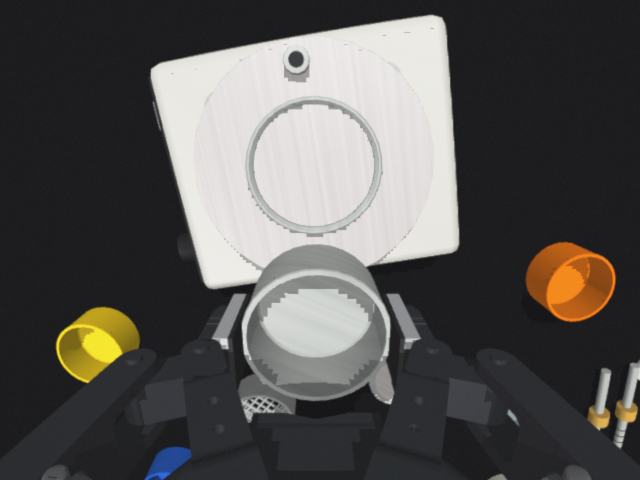

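```bash
python3 - <<'E'
from h import *
c=load('w4.png')
P=ray(c,[[246,165],[382,164],[314,96],[314,234],[314.3,165],[296,59]],.070);print(P.round(4))
print((P[0]+P[1])/2,(P[2]+P[3])/2)
E
```

```text
[[0.4569 0.3318 0.07  ]
 [0.532  0.3331 0.07  ]
 [0.4941 0.3681 0.07  ]
 [0.4948 0.2925 0.07  ]
 [0.4946 0.3321 0.07  ]
 [0.4847 0.3862 0.07  ]]
[0.49442473 0.33248547 0.07      ] [0.49443929 0.330323   0.07      ]
```

```bash
python3 -m inch '-1 0 0 15 0.009;-1 -1 0 25 0;-1 0 0 14 0;-1 0 0 0 0' >/dev/null;python3 st.py 494.2 331 157
```

```text
t 7.47 p [497.4 328.8 199.4] az x -0.51 down [ 4.8e-03 -4.0e-04 -1.0e+00] F [-0.5 -0.  -1.3] open 54.8
shift tool mm [-3.4 42.4  2.2] turn to az0 -0.009
```

```bash
python3 -m inch '-1 -3.4 0 2.2 -0.009;-1 0 14 0 0;-1 0 14 0 0;-1 0 12 0 0;-1 0 2 0 0;-1 0 0 0 0' >/dev/null;python3 st.py 494.2 331 157;  python3 - <<'E'
from h import *
c=snap('wrist','w5.png')
E
```

```text
t 8.22 p [494.6 327.7 152.9] az x -0.17 down [ 0.0031 -0.0034 -1.    ] F [ 0.7  0.4 -2.2] open 54.7
shift tool mm [-0.4 -4.1  3.3] turn to az0 -0.003
```

View pics/w5.png

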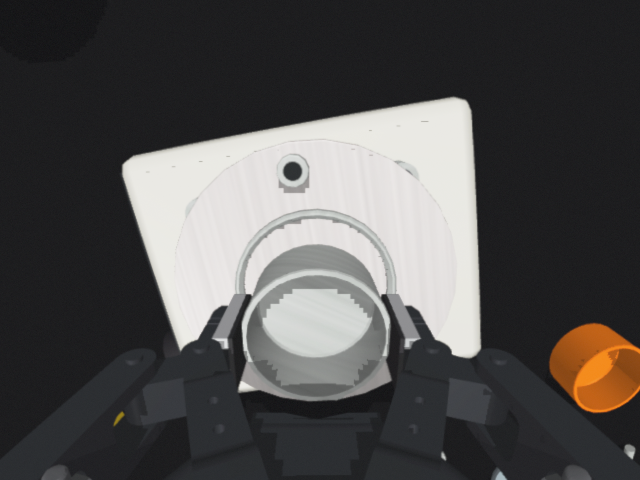

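```bash
python3 - <<'E'
from h import *
c=load('w5.png')
P=ray(c,[[236,282],[396,282],[316,210]],.070);print(P.round(4))
P=ray(c,[[293,170]],.072);print(P.round(4))
E
python3 -m inch '-1 0 0 3 -0.003;-1 0 4 0 0;-1 0 0 0 0' >/dev/null;python3 st.py 494.2 331 143
```

```text
[[0.4573 0.3342 0.07  ]
 [0.532  0.334  0.07  ]
 [0.4947 0.3684 0.07  ]]
[[0.4851 0.3859 0.072 ]]
t 8.65 p [495.  331.5 149.8] az x 0.02 down [ 0.0048 -0.0023 -1.    ] F [-0.1  0.5 -0.9] open 54.6
shift tool mm [-0.8  6.8 -0.5] turn to az0 0.0004
```

```bash
python3 -m inch '-1 0 3 0 0;-1 0 2 0 0;-1 0 1 0 0;-1 0 0 0 0' >/dev/null;python3 st.py 494.2 331 142;python3 -m inch '-1 0 1 0 0;-1 0 0 0 0' >/dev/null;python3 st.py 494.2 331 142
```

```text
t 9.15 p [495.1 331.4 143.4] az x 0.02 down [ 0.0049 -0.0023 -1.    ] F [-0.7 -0.  -1. ] open 54.8
shift tool mm [-0.9  1.4 -0.4] turn to az0 0.0004
t 9.4 p [495.2 331.5 142.5] az x 0.02 down [ 0.0052 -0.0021 -1.    ] F [-0.2  0.3 -0.5] open 54.7
shift tool mm [-1.   0.5 -0.5] turn to az0 0.0003
```

```bash
python3 -m inch '-1 0 0.8 0 0;-1 0 0 0 0' >/dev/null;python3 st.py ;python3 -m inch '-1 0 0.8 0 0;-1 0 0 0 0' >/dev/null;python3 st.py 494.2 331 142
```

```text
t 9.65 p [495.2 331.6 142.5] az x 0.02 down [ 0.0058 -0.0022 -1.    ] F [-0.2  0.  -1.2] open 54.5
t 9.9 p [495.3 331.7 142.4] az x 0.01 down [ 0.0064 -0.0023 -1.    ] F [-0.5  0.4 -1. ] open 54.8
shift tool mm [-1.1  0.4 -0.7] turn to az0 0.0003
```

```bash
python3 -m inch '-1 0 1.8 0 0;-1 0 0 0 0' >/dev/null;python3 st.py
```

```text
t 10.15 p [495.3 331.8 142.5] az x 0.02 down [ 0.0077 -0.0026 -1.    ] F [-0.1  0.4 -1.6] open 54.7
```

```bash
python3 -m inch '0.5 0 0 0 0;0.5 0 0 0 0;0.5 0 0 0 0' >/dev/null;python3 st.py;python3 - <<'E'
from h import *
c=snap('wrist','w6.png')
E
```

```text
t 10.53 p [495.4 331.8 141.9] az x 0.01 down [ 0.0073 -0.0024 -1.    ] F [-0.2  0.3 -1.2] open 64.3
```

View pics/w6.png

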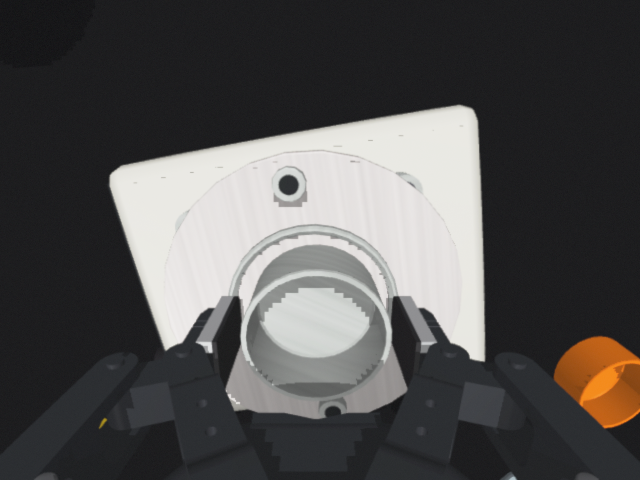

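```bash
python3 -m inch '0.5 0 -6 0 0;0.5 0 -15 0 0;0.6 0 -30 0 0;0.6 0 -25 -15 0;0.6 0 0 -30 0;0.6 0 0 -15 0;0.6 0 0 0 0' >/dev/null;python3 st.py;python3 - <<'E'
from h import *
c=snap('wrist','w7.png')
E
```

```text
t 11.45 p [495.  272.3 226.1] az x 0.12 down [ 1.120e-02  3.000e-04 -9.999e-01] F [0.3 0.6 0.1] open 68.5
```

View pics/w7.png

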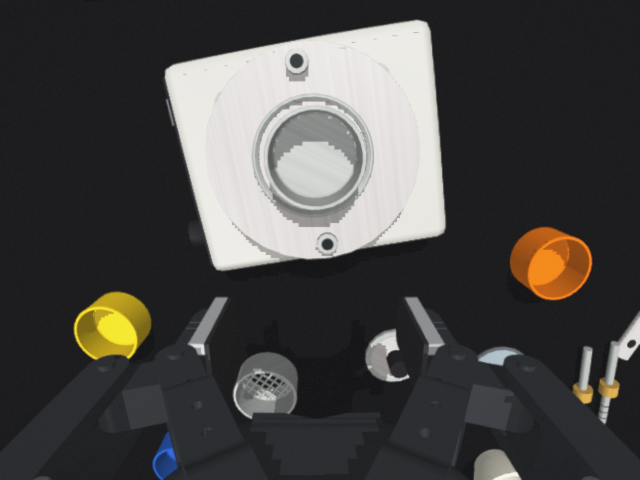

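```bash
python3 - <<'E'
from h import *
c=load('w7.png')
P=ray(c,[[260,155],[371,155],[315,102],[315,211]],.096);print(P.round(4))
P=ray(c,[[252,155],[374,155],[313,93]],.070);print(P.round(4))
E
python3 - <<'E'
import cv2
im=cv2.imread('pics/w7.png')
cv2.imwrite('pics/w7c.png',cv2.resize(im[80:230,230:400],None,fx=4,fy=4,interpolation=cv2.INTER_CUBIC))
E
python3 st.py 450 -6 150
```

```text
[[0.4653 0.3337 0.096 ]
 [0.5262 0.3338 0.096 ]
 [0.4954 0.3613 0.096 ]
 [0.4955 0.3023 0.096 ]]
[[0.4567 0.332  0.07  ]
 [0.5322 0.3322 0.07  ]
 [0.4944 0.3682 0.07  ]]
t 11.5 p [494.8 273.1 226.1] az x 0.17 down [ 1.100e-02  7.000e-04 -9.999e-01] F [-0.  -0.4  0.5] open 68.5
shift tool mm [ -46.5   75.3 -279. ] turn to az0 0.003
```

View pics/w7c.png

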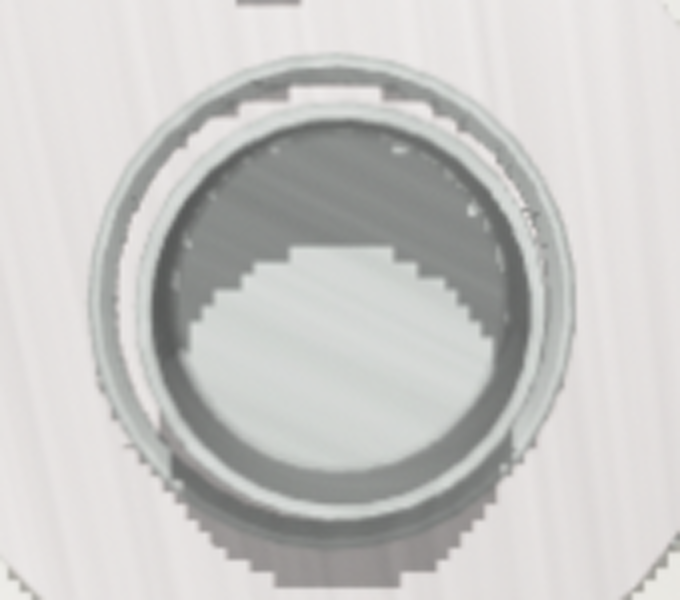

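```bash
python3 -m inch '0.6 -5 0 -20 0;0.6 -6 0 -35 0;0.6 -6 6 -40 0;0.6 -6 10 -40 0;0.6 -6 10 -40 0;0.6 -6 10 -40 0;0.6 -6 10 -30 0;0.6 -4 5 -15 0;0.6 -1 5 -7 0;0.6 0 0 0 0' >/dev/null;python3 st.py 450 -8 110
```

```text
t 12.75 p [449.9  11.5 166. ] az x 1.19 down [ 0.0086  0.0096 -0.9999] F [ 0.6 -0.  -0.6] open 68.4
shift tool mm [ -0.8  55.8 -20. ] turn to az0 0.0208
```

```bash
python3 -m inch '0.6 0 10 -12 0.01;0.6 0 20 -8 0.01;0.6 0 17 0 0;0.6 0 7 0 0;0.6 0 0 0 0' >/dev/null;python3 st.py 450 -8 80;python3 - <<'E'
from h import *
c=snap('wrist','w8.png')
a,b,n=rimfit(c,proj(c,[.450,-.007,.036])[0],.036,.028,thr=75,win=75); print(a,b)
E
```

```text
t 13.38 p [452.1  -6.9 109.5] az x 0.21 down [ 0.01    0.0108 -0.9999] F [0.1 0.2 0.8] open 68.3
shift tool mm [-2.4 29.5 -1.4] turn to az0 0.0037
[ 0.45002427 -0.00904508] [ 0.45003417 -0.00819457  0.02869538]
```

View pics/w8.png

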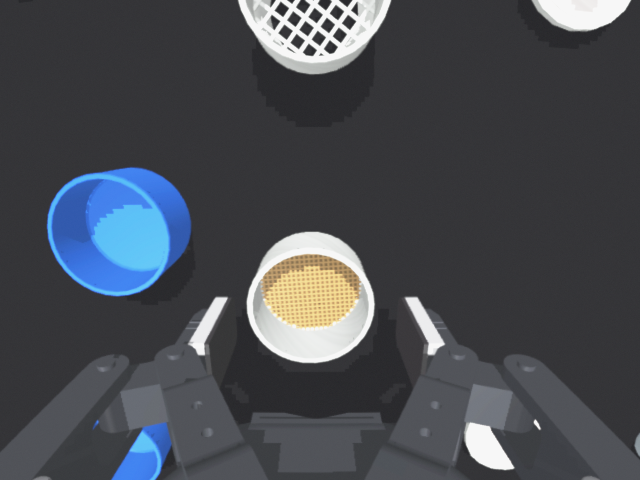

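```bash
python3 -m inch '0.6 -2.5 5 -2.3 0.004;0.6 0 9 0 0;0.6 0 9 0 0;0.6 0 5 0 0;0.6 0 0 0 0' >/dev/null;python3 st.py 449.4 -9.2 80
```

```text
t 14.05 p [450.6  -9.   80.8] az x -0.02 down [ 0.0124  0.0102 -0.9999] F [-0.4 -0.1  0.7] open 68.3
shift tool mm [-1.2  0.8 -0.2] turn to az0 -0.0004
```

```bash
python3 -m inch '0.6 -1 0 0 0;-1 0 0 0 0;-1 0 0 0 0;-1 0 0 0 0;-1 0 0 0 0;-1 0 0 0 0;-1 0 0 0 0' >/dev/null;python3 st.py;  python3 - <<'E'
from h import *
c=snap('wrist','w9.png')
a,b,n=rimfit(c,proj(c,[.450,-.007,.036])[0],.036,.028,thr=75,win=85); print(a,b)
E
python3 -m inch '-1 0 -5 0 0;-1 0 -15 0 0;-1 0 -30 0 0;-1 0 -40 0 0;-1 0 -40 0 0;-1 0 -15 0 0;-1 0 0 0 0' >/dev/null;python3 st.py 495 277 230
```

```text
t 14.93 p [449.9  -9.   81.7] az x -0.02 down [ 0.0132  0.0097 -0.9999] F [-0.7 -0.2 -0.8] open 54.6
[ 0.44583014 -0.01280209] [ 0.44740708 -0.00867272  0.03030888]
t 15.85 p [447.9  -9.3 236.7] az x 0.12 down [ 0.0166  0.0097 -0.9998] F [-0.5  0.4 -1.7] open 54.9
shift tool mm [ 47.6  10.2 286.1] turn to az0 0.0021
```

View pics/w9.png

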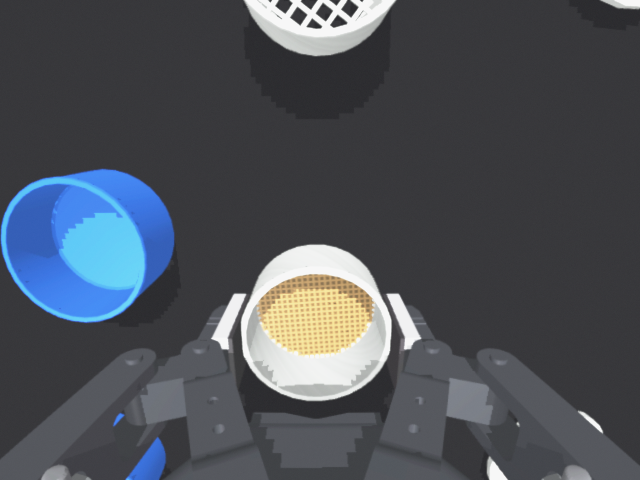

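```bash
python3 - <<'E'
from h import *
c=load('w9.png');print(ray(c,[[317,267],[317,400],[242,333],[391,333]],.036).round(4))
E
python3 -m inch '-1 3 0 20 0;-1 6 0 35 0;-1 7 0 40 0;-1 7 0 40 0;-1 7 0 40 0;-1 7 0 40 0;-1 6 0 30 0;-1 3 0 20 0;-1 2 0 10 0;-1 0 0 0 0' >/dev/null;python3 st.py 495 331 190;python3 - <<'E'
from h import *
c=snap('wrist','w10.png')
E
```

```text
[[ 0.4506  0.0202  0.036 ]
 [ 0.4507 -0.0367  0.036 ]
 [ 0.4228 -0.006   0.036 ]
 [ 0.4783 -0.0063  0.036 ]]
t 17.1 p [493.2 272.3 234. ] az x 0.01 down [ 0.0067  0.0079 -0.9999] F [ 0.7 -0.7 -0.1] open 54.9
shift tool mm [ 1.5 44.4 58.4] turn to az0 0.0001
```

View pics/w10.png

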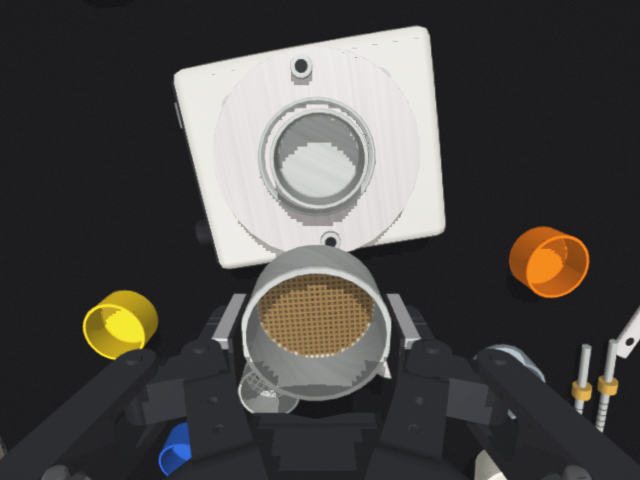

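```bash
python3 -m inch '-1 0 0 20 0;-1 1 5 22 0;-1 0 12 12 0;-1 0 14 4 0;-1 0 8 0 0;-1 0 0 0 0' >/dev/null;python3 st.py 495 330.3 180
```

```text
t 17.9 p [496.7 323.6 191.6] az x -0.54 down [ 0.0061  0.0016 -1.    ] F [ 0.9 -0.5 -0.9] open 55.0
shift tool mm [-1.9 11.6  6.7] turn to az0 -0.0094
```

```bash
python3 -m inch '-1 -1.5 0 6.7 -0.009;-1 0 5 0 0;-1 0 4 0 0;-1 0 0 0 0' >/dev/null;python3 st.py 495 330.5 180;python3 - <<'E'
from h import *
c=snap('wrist','w11.png')
E
```

```text
t 18.4 p [495.9 330.1 182.9] az x -0.05 down [ 0.0074  0.0019 -1.    ] F [ 0.4 -0.1 -0.4] open 54.8
shift tool mm [-0.9  2.9  0.4] turn to az0 -0.0009
```

View pics/w11.png

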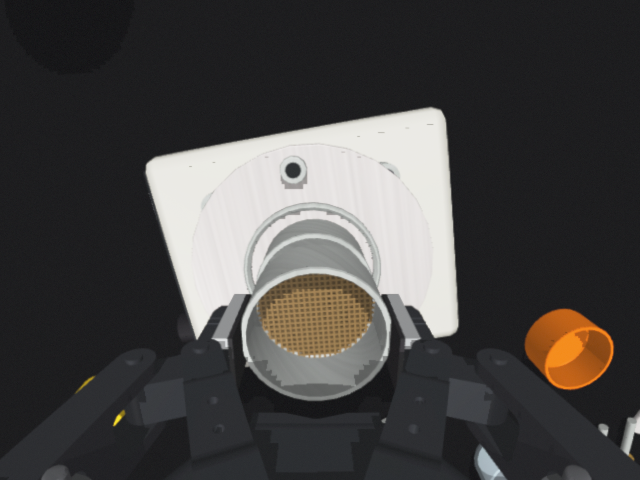

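```bash
python3 - <<'E'
from h import *
c=load('w11.png');print(ray(c,[[315,233.5]],.096).round(4))
E
python3 -m inch '-1 -0.7 2 0.5 0;-1 0 2 0 0;-1 0 2 0 0;-1 0 2 0 0;-1 0 0 0 0' >/dev/null;python3 st.py 495 330.5 169.7
```

```text
[[0.4958 0.3593 0.096 ]]
t 19.07 p [495.4 330.7 174.7] az x -0.07 down [ 0.008   0.0021 -1.    ] F [ 0.4 -0.2 -0.8] open 54.7
shift tool mm [-0.5  5.  -0.2] turn to az0 -0.0012
```

```bash
python3 -m inch '-1 0 2 0 0;-1 0 1 0 0;-1 0 1 0 0;-1 0 1 0 0;-1 0 0 0 0' >/dev/null;python3 st.py 495 330.5 169.7;python3 -m inch '-1 0 1 0 0;-1 0 1 0 0;-1 0 0 0 0' >/dev/null;python3 st.py 495 330.5 169.7
```

```text
t 19.7 p [495.6 330.8 169.7] az x -0.07 down [ 0.0084  0.0023 -1.    ] F [-1.1 -0.7  1.3] open 54.9
shift tool mm [-0.6  0.  -0.3] turn to az0 -0.0012
t 20.07 p [495.6 330.9 169.9] az x -0.07 down [ 0.0099  0.002  -0.9999] F [ 0.4  0.5 -0.1] open 54.7
shift tool mm [-0.6  0.2 -0.4] turn to az0 -0.0012
```

```bash
python3 -m inch '0.3 0 0 0 0;0.5 0 0 0 0;0.5 0 0 0 0;0.5 0 -6 0 0;0.5 0 -15 0 0;0.6 0 -25 0 0;0.6 0 -25 -15 0;0.6 0 0 -30 0;0.6 0 0 -15 0;0.6 0 0 0 0' >/dev/null;python3 st.py 451 121 180;python3 - <<'E'
from h import *
c=snap('wrist','w12.png')
cv2.imwrite('pics/w12c.png',cv2.resize(c['image'][60:260,200:430,::-1],None,fx=3,fy=3,interpolation=cv2.INTER_CUBIC))
E
```

```text
t 21.32 p [495.1 271.2 248.5] az x 0.04 down [ 0.0139  0.0051 -0.9999] F [-0.2  0.4 -0.1] open 68.6
shift tool mm [ -45.1   67.1 -150.5] turn to az0 0.0007
```

View pics/w12c.png

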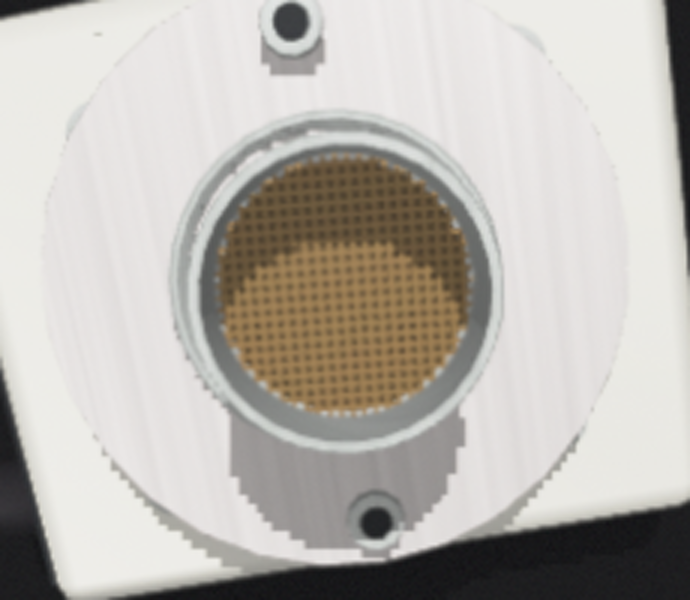

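```bash
python3 - <<'E'
from h import *
c=load('w12.png');P=ray(c,[[262.3,160],[366.5,160],[315,103.5],[315,210.6]],.124);print(P.round(4))
E
python3 -m inch '0.6 -5 0 -15 0;0.6 -10 8 -30 0;0.6 -10 15 -30 0;0.6 -10 15 -30 0;0.6 -6 15 -20 0;0.6 -3 10 -12 0;0.6 0 5 -5 0;0.6 0 0 0 0' >/dev/null;python3 st.py 451 121 112
```

```text
[[0.4677 0.3309 0.124 ]
 [0.5235 0.3309 0.124 ]
 [0.4959 0.3596 0.124 ]
 [0.4959 0.3032 0.124 ]]
t 22.38 p [447.9 128.5 175.9] az x 0.51 down [ 0.011   0.0081 -0.9999] F [ 0.8 -0.2  0.2] open 68.4
shift tool mm [ 2.3 63.8 -8. ] turn to az0 0.0089
```

```bash
python3 -m inch '0.6 2 15 -5 0.009;0.6 0 22 -3 0;0.6 0 17 0 0;0.6 0 8 0 0;0.6 0 0 0 0' >/dev/null;python3 st.py 451 121 80;python3 - <<'E'
from h import *
c=snap('wrist','w13.png')
a,b,n=rimfit(c,proj(c,[.450,.121,.036])[0],.036,.028,thr=75,win=75); print(a,b)
E
```

```text
t 23.0 p [452.  123.4 110.9] az x 0.12 down [ 0.0125  0.0104 -0.9999] F [0.2 0.1 0.2] open 68.2
shift tool mm [-1.4 30.8 -2.8] turn to az0 0.0021
[0.45140541 0.11999184] [0.45140233 0.12069389 0.02857249]
```

View pics/w13.png

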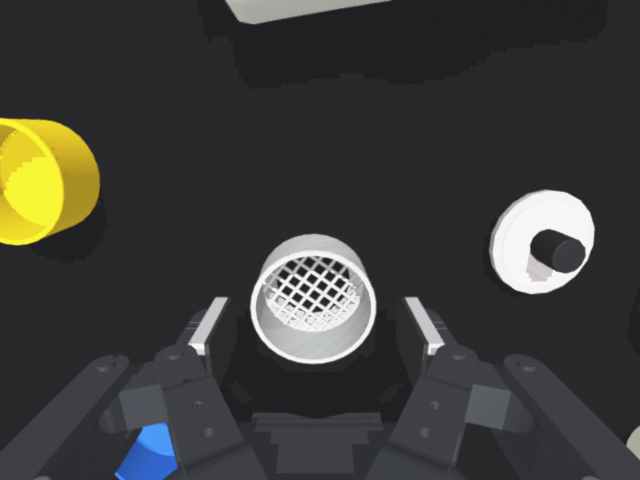

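```bash
python3 -m inch '0.6 -1.8 5 -4 0.002;0.6 0 9 0 0;0.6 0 10 0 0;0.6 0 5 0 0;0.6 0 0 0 0' >/dev/null;python3 st.py 450.7 119.6 80
```

```text
t 23.68 p [451.5 119.6  81.2] az x -0.02 down [ 0.0153  0.0104 -0.9998] F [-0.7 -0.4 -0.9] open 68.3
shift tool mm [-0.8  1.2  0. ] turn to az0 -0.0004
```

```bash
python3 -m inch '0.6 -1 1 0 0;-1 0 0 0 0;-1 0 0 0 0;-1 0 0 0 0;-1 0 0 0 0;-1 0 0 0 0;-1 0 0 0 0' >/dev/null;python3 st.py;  python3 - <<'E'
from h import *
c=snap('wrist','w14.png')
a,b,n=rimfit(c,proj(c,[.450,-.007,.036])[0],.036,.028,thr=75,win=85) if 0 else (0,0,0)
E
python3 -m inch '-1 0 -5 0 0;-1 0 -15 0 0;-1 0 -30 0 0;-1 0 -40 0 0;-1 0 -45 0 0;-1 0 -35 0 0;-1 0 -10 0 0;-1 0 0 0 0' >/dev/null;python3 st.py 495 272 258
```

```text
t 24.55 p [450.6 119.7  80.9] az x -0.02 down [ 0.0158  0.0101 -0.9998] F [ 0.4  0.3 -1.5] open 54.9
t 25.6 p [446.6 119.1 271.4] az x 0.16 down [ 0.0184  0.0103 -0.9998] F [ 1.1 -0.  -2. ] open 54.9
shift tool mm [ 48.5  15.9 152.6] turn to az0 0.0028
```

View pics/w14.png

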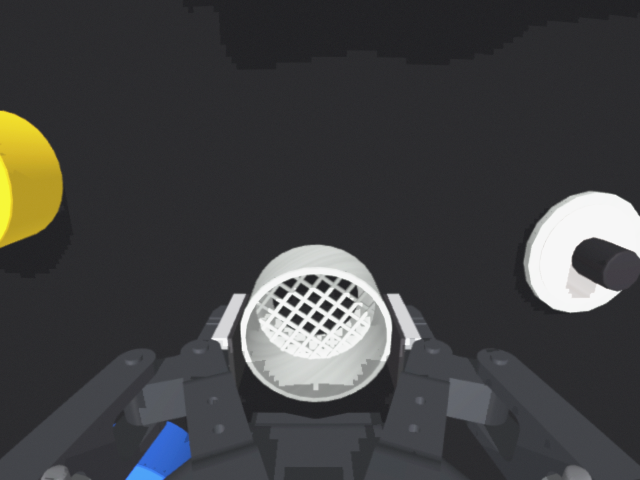

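```bash
python3 -m inch '-1 6 0 20 0;-1 12 0 35 0;-1 12 0 35 0;-1 10 3 30 0;-1 5 3 20 0;-1 2 3 10 0;-1 0 0 0 0' >/dev/null;python3 st.py 495 330 215;python3 - <<'E'
from h import *
c=snap('wrist','w15.png')
E
```

```text
t 26.48 p [491.3 270.8 253.1] az x 0.07 down [ 0.0025  0.005  -1.    ] F [ 0.1  0.2 -1.2] open 54.7
shift tool mm [ 3.7 38.4 59. ] turn to az0 0.0013
```

View pics/w15.png

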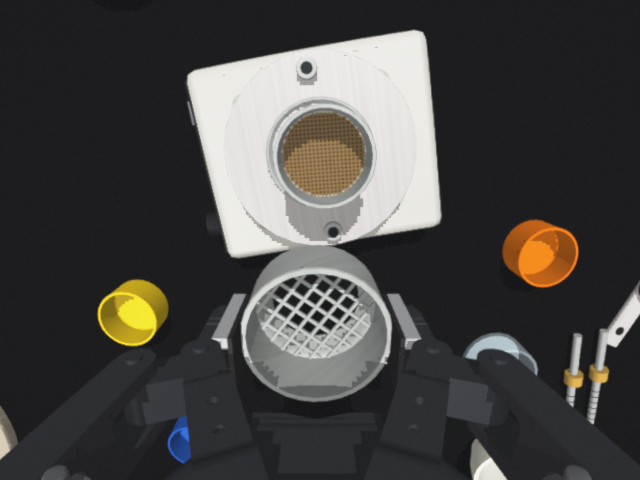

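```bash
python3 -m inch '-1 1 0 20 0;-1 2 5 22 0;-1 0 12 12 0;-1 0 12 4 0;-1 0 8 0 0;-1 0 0 0 0' >/dev/null;python3 st.py 495.4 330.9 208
```

```text
t 27.27 p [496.2 322.6 213.3] az x -0.42 down [ 0.0028 -0.001  -1.    ] F [-0.7 -0.7 -0.6] open 55.0
shift tool mm [-0.9  5.3  8.3] turn to az0 -0.0073
```

```bash
python3 -m inch '-1 -0.8 0 8.2 -0.007;-1 0 4 0 0;-1 0 0 0 0' >/dev/null;python3 st.py 495.4 330.9 207;python3 - <<'E'
from h import *
c=snap('wrist','w16.png')
cv2.imwrite('pics/w16c.png',cv2.resize(c['image'][120:420,180:450,::-1],None,fx=2,fy=2,interpolation=cv2.INTER_CUBIC))
E
```

```text
t 27.65 p [496.  330.7 209.8] az x -0.06 down [ 4.e-03 -8.e-04 -1.e+00] F [ 0.4 -0.1 -0.7] open 54.8
shift tool mm [-0.7  2.8  0.2] turn to az0 -0.001
```

View pics/w16c.png

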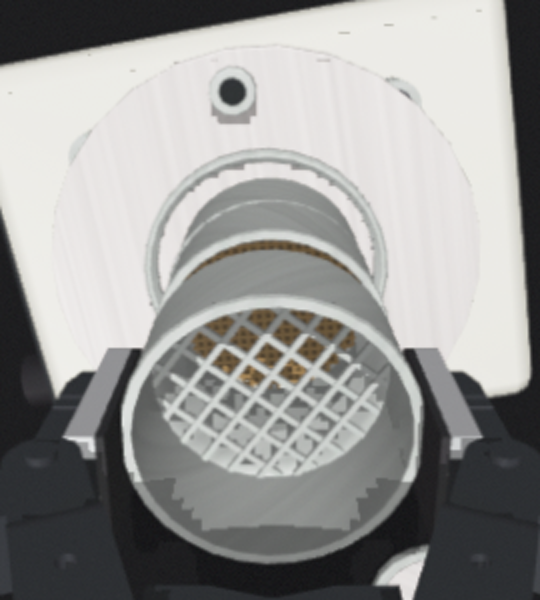

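```bash
python3 -m inch '-1 -0.5 2.5 0 0;-1 0 2.5 0 0;-1 0 2 0 0;-1 0 2 0 0;-1 0 1.5 0 0;-1 0 0 0 0' >/dev/null;python3 st.py 495.4 330.9 196.9;python3 -m inch '-1 0 1 0 0;-1 0 1 0 0;-1 0 1 0 0;-1 0 0 0 0' >/dev/null;python3 st.py 495.4 330.9 196.9
```

```text
t 28.45 p [495.7 330.8 199. ] az x -0.06 down [ 4.6e-03 -4.0e-04 -1.0e+00] F [ 0.1  0.2 -0.8] open 55.2
shift tool mm [-0.3  2.1  0.1] turn to az0 -0.0011
t 28.95 p [496.1 331.3 197.2] az x -0.07 down [ 6.5e-03  7.0e-04 -1.0e+00] F [-0.3 -0.3 -0.9] open 54.7
shift tool mm [-0.7  0.3 -0.4] turn to az0 -0.0012
```

```bash
python3 -m inch '-1 0 1 0 0;-1 0 0 0 0' >/dev/null;python3 st.py 495.4 330.9 196.9;python3 -m inch '0.3 0 0 0 0;0.5 0 0 0 0;0.5 0 0 0 0;0.5 0 -6 0 0;0.5 0 -15 0 0;0.6 0 -25 0 0;0.6 0 -25 -15 0;0.6 0 0 -30 0;0.6 0 0 -15 0;0.6 0 0 0 0' >/dev/null;python3 st.py;python3 - <<'E'
from h import *
c=snap('wrist','w17.png')
cv2.imwrite('pics/w17c.png',cv2.resize(c['image'][60:260,200:430,::-1],None,fx=3,fy=3,interpolation=cv2.INTER_CUBIC))
E
```

```text
t 29.2 p [496.4 331.6 197.1] az x -0.07 down [ 0.0077  0.0013 -1.    ] F [-0.4 -1.4  0.4] open 54.8
shift tool mm [-1.   0.2 -0.7] turn to az0 -0.0012
t 30.45 p [495.7 271.7 275.4] az x 0.04 down [ 0.011   0.0039 -0.9999] F [-0.4 -0.1  0.4] open 68.6
```

View pics/w17c.png

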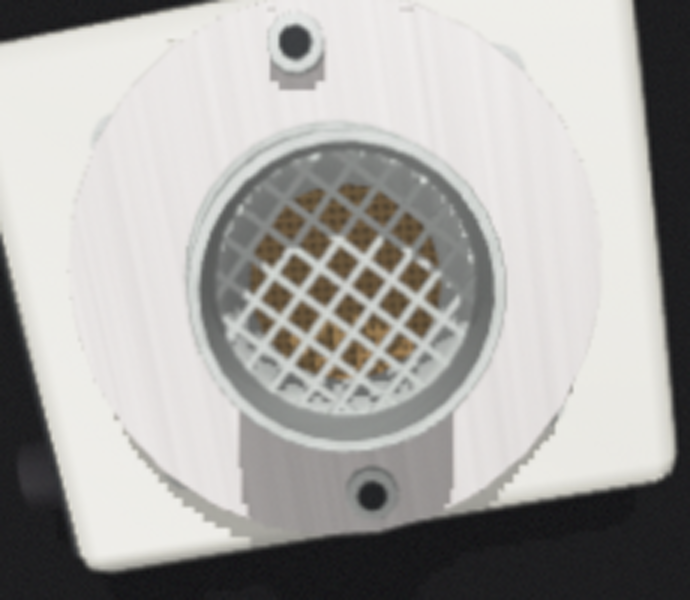

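```bash
python3 - <<'E'
from h import *
c=load('w17.png');P=ray(c,[[262.9,160],[368.5,160],[315,103.5],[315,210.6]],.152);print(P.round(4))
E
python3 st.py 441 -137 150
python3 -m inch '0.6 -3 0 -25 0;0.6 -6 5 -40 0;0.6 -6 10 -45 0;0.6 -6 10 -45 0;0.6 -6 10 -45 0;0.6 -6 10 -45 0;0.6 -6 10 -45 0;0.6 -6 10 -40 0;0.6 -3 10 -30 0;0.6 -2 10 -15 0;0.6 0 5 -6 0;0.6 0 0 0 0' >/dev/null;python3 st.py 441 -137 112
```

```text
[[0.4685 0.3313 0.152 ]
 [0.5247 0.3314 0.152 ]
 [0.4961 0.3599 0.152 ]
 [0.4962 0.3038 0.152 ]]
t 30.5 p [495.5 272.4 275.3] az x 0.09 down [ 0.0108  0.0042 -0.9999] F [-0.4  0.4 -0.1] open 68.4
shift tool mm [ -56.5  123.  -409.8] turn to az0 0.0015
t 32.0 p [ 449.8 -103.6  178.1] az x 1.39 down [ 0.0099  0.0147 -0.9998] F [-0.1  0.5  0.2] open 68.3
shift tool mm [-10.3  65.5 -34.2] turn to az0 0.0242
```

```bash
python3 -m inch '0.6 -4 5 -15 0.012;0.6 -4 20 -15 0.012;0.6 -1 20 -5 0;0.6 0 13 0 0;0.6 0 6 0 0;0.6 0 0 0 0' >/dev/null;python3 st.py 441 -137 80;python3 - <<'E'
from h import *
c=snap('wrist','w18.png')
a,b,n=rimfit(c,proj(c,[.441,-.136,.036])[0],.036,.028,thr=75,win=75); print(a,b)
E
```

```text
t 32.75 p [ 443.5 -137.6  112.8] az x 0.2 down [ 0.0132  0.0137 -0.9998] F [ 0.7  0.3 -0.6] open 68.3
shift tool mm [-2.9 32.7  0.2] turn to az0 0.0035
[ 0.44121927 -0.13764819] [ 0.44123396 -0.13695599  0.02856212]
```

View pics/w18.png

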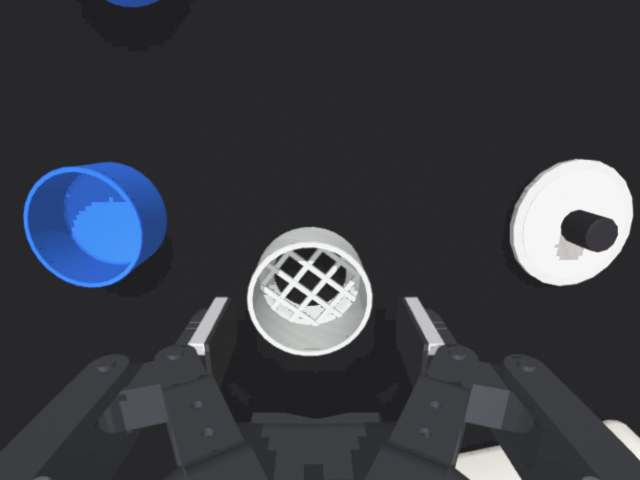

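```bash
python3 -m inch '0.6 -3 5 -0.7 0.003;0.6 0 9 0 0;0.6 0 10 0 0;0.6 0 7 0 0;0.6 0 0 0 0' >/dev/null;python3 st.py 440.4 -138.2 80
```

```text
t 33.42 p [ 441.5 -137.8   80.6] az x 0.05 down [ 0.0151  0.0127 -0.9998] F [-0.1 -1.2 -0.9] open 68.4
shift tool mm [-1.1  0.6 -0.4] turn to az0 0.0009
```

```bash
python3 -m inch '0.6 -1 0 0 0;-1 0 0 0 0;-1 0 0 0 0;-1 0 0 0 0;-1 0 0 0 0;-1 0 0 0 0;-1 0 0 0 0' >/dev/null;python3 st.py;  python3 - <<'E'
from h import *
c=snap('wrist','w19.png')
E
python3 -m inch '-1 0 -5 0 0;-1 0 -15 0 0;-1 0 -30 0 0;-1 0 -40 0 0;-1 0 -45 0 0;-1 0 -45 0 0;-1 0 -20 0 0;-1 0 0 0 0' >/dev/null;python3 st.py 493 272 285
```

```text
t 34.3 p [ 440.7 -137.9   81.5] az x 0.06 down [ 0.0155  0.0122 -0.9998] F [ 0.1  0.  -1.6] open 54.5
t 35.35 p [ 437.3 -138.7  294.3] az x 0.24 down [ 0.0196  0.0107 -0.9998] F [ 0.3 -0.4 -2. ] open 55.5
shift tool mm [ 57.2  14.8 410.3] turn to az0 0.0042
```

View pics/w19.png

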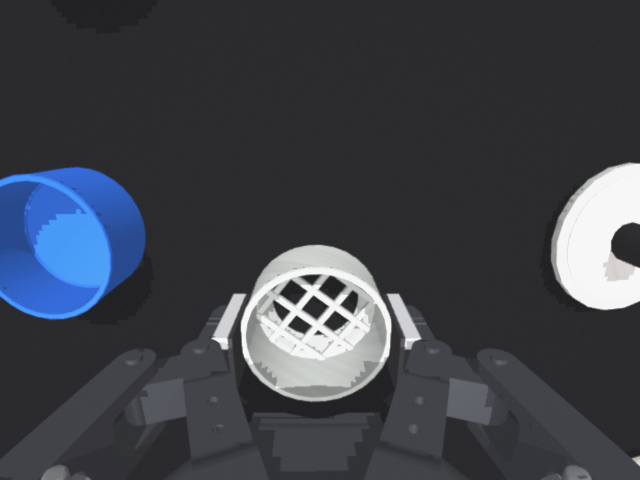

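```bash
python3 -m inch '-1 3 0 20 0;-1 6 0 40 0;-1 6 0 45 0;-1 6 0 45 0;-1 7 0 45 0;-1 7 0 45 0;-1 7 0 45 0;-1 7 2 45 0;-1 4 3 35 0;-1 2 2 20 0;-1 2 2 10 0;-1 0 0 0 0' >/dev/null;python3 st.py 495.6 331 243;python3 - <<'E'
from h import *
c=snap('wrist','w20.png')
E
```

```text
t 36.85 p [488.2 267.7 280. ] az x 0.23 down [ 0.0044  0.0102 -0.9999] F [-0.2 -0.1 -0.4] open 54.8
shift tool mm [ 7.5 37.7 62.9] turn to az0 0.004
```

View pics/w20.png

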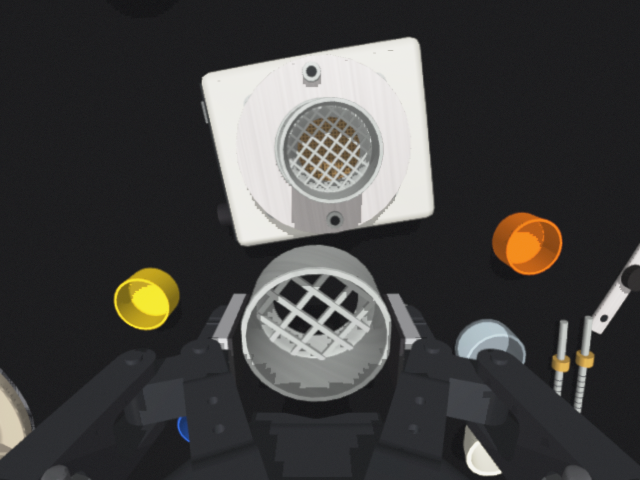

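```bash
python3 -m inch '-1 2 0 20 0.004;-1 3 4 22 0;-1 0 10 14 0;-1 0 12 7 0;-1 0 8 1 0;-1 0 0 0 0' >/dev/null;python3 st.py 496.2 331.3 236
```

```text
t 37.65 p [496.2 325.7 243.7] az x -0.59 down [ 0.0049  0.0044 -1.    ] F [-0.7  0.6 -1.2] open 55.2
shift tool mm [-0.1  7.8  5.6] turn to az0 -0.0103
```

```bash
python3 -m inch '-1 0 0 5.6 -0.01;-1 0 4 0 0;-1 0 0 0 0' >/dev/null;python3 st.py 496.2 331.3 236;python3 - <<'E'
from h import *
c=snap('wrist','w21.png')
cv2.imwrite('pics/w21c.png',cv2.resize(c['image'][120:420,180:450,::-1],None,fx=2,fy=2,interpolation=cv2.INTER_CUBIC))
E
```

```text
t 38.02 p [496.9 330.8 240.2] az x -0.06 down [ 0.006   0.0044 -1.    ] F [-0.3 -1.   0.1] open 55.2
shift tool mm [-0.7  4.2  0.5] turn to az0 -0.001
```

View pics/w21c.png

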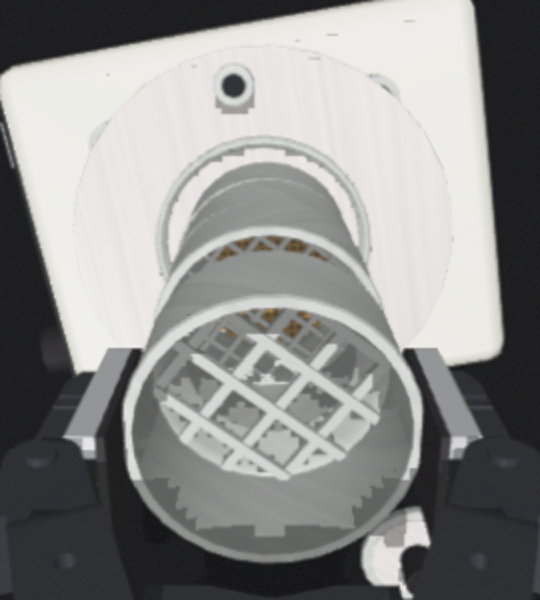

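Aligned over the medium sieve. Lower to about 225.5.

```bash
python3 -m inch '-1 -0.5 3 0.4 0;-1 0 3 0 0;-1 0 3 0 0;-1 0 2 0 0;-1 0 2 0 0;-1 0 0 0 0' >/dev/null;python3 st.py 496.2 331.3 225.5;python3 -m inch '-1 0 1 0 0;-1 0 1 0 0;-1 0 0 0 0' >/dev/null;python3 st.py 496.2 331.3 225.5
```

```text
t 38.83 p [496.5 331.3 226.6] az x -0.06 down [ 0.0065  0.0047 -1.    ] F [-0.5  0.8 -0.4] open 54.8
shift tool mm [-0.3  1.1 -0. ] turn to az0 -0.001
t 39.2 p [496.8 331.8 225.6] az x -0.06 down [ 0.0081  0.0057 -1.    ] F [0.2 0.9 0.2] open 55.2
shift tool mm [-0.6  0.1 -0.5] turn to az0 -0.0011
```

```bash
python3 -m inch '-1 0 1 0 0;-1 0 0 0 0' >/dev/null;python3 st.py;python3 -m inch '0.3 0 0 0 0;0.5 0 0 0 0;0.5 0 0 0 0;0.5 0 -6 0 0;0.5 0 -15 0 0;0.6 0 -25 0 0;0.6 0 -25 -15 0;0.6 0 0 -30 0;0.6 0 0 -15 0;0.6 0 0 0 0' >/dev/null;python3 st.py 571 144 200;python3 - <<'E'
from h import *
c=snap('wrist','w22.png')
cv2.imwrite('pics/w22c.png',cv2.resize(c['image'][60:260,200:430,::-1],None,fx=3,fy=3,interpolation=cv2.INTER_CUBIC))
E
```

```text
t 39.45 p [497.1 332.1 225.5] az x -0.07 down [ 0.0093  0.0063 -0.9999] F [-1.2 -1.   0.5] open 55.0
t 40.7 p [496.2 271.7 303.5] az x 0.04 down [ 0.0124  0.0089 -0.9999] F [-0.2  0.2 -1.1] open 68.4
shift tool mm [  73.4  103.3 -128.7] turn to az0 0.0007
```

View pics/w22c.png

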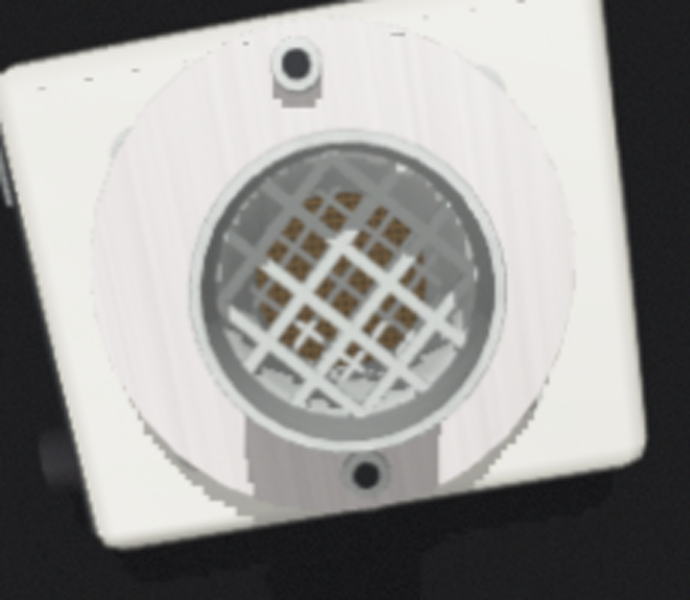

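```bash
python3 - <<'E'
from h import *
c=load('w22.png');P=ray(c,[[263.3,160],[368.6,160],[315,103.5],[315,210.6]],.180);print(P.round(4))
E
python3 -m inch '0.4 7 0 -15 0;0.2 14 10 -25 0;0 14 20 -25 0;0 14 25 -25 0;0 14 25 -18 0;0 7 20 -9 0;0 4 10 -4 0;0 0 0 0 0' >/dev/null;python3 st.py 571 145 125
```

```text
[[0.4692 0.332  0.18  ]
 [0.5254 0.332  0.18  ]
 [0.4967 0.3606 0.18  ]
 [0.4968 0.3044 0.18  ]]
t 41.75 p [575.  150.6 188.7] az x 0.45 down [ 0.0104  0.0118 -0.9999] F [-0.2  0.3 -0.2] open 42.9
shift tool mm [-4.7 63.6 -6.4] turn to az0 0.0079
```

```bash
python3 -m inch '0 -4 15 -4 0.008;0 -2 22 -2 0;0 0 17 0 0;0 0 6 0 0;0 0 0 0 0' >/dev/null;python3 st.py 571 145 87;python3 - <<'E'
from h import *
c=snap('wrist','w23.png')
E
```

```text
t 42.38 p [568.6 148.7 128. ] az x 0.21 down [ 0.0139  0.0135 -0.9998] F [-0.1  0.5  0.5] open 42.6
shift tool mm [ 1.8 40.9 -4.2] turn to az0 0.0037
```

View pics/w23.png

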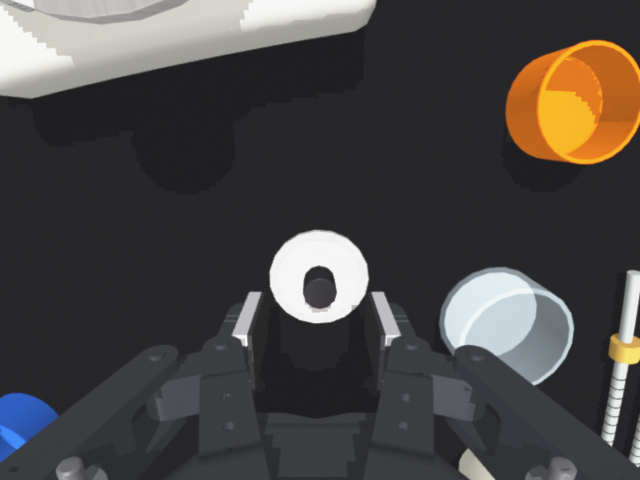

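```bash
python3 - <<'E'
from h import *
c=load('w23.png');print(ray(c,[[320,292.5]],.03).round(4));print(ray(c,[[269.5,275],[369,275],[319,229.5],[319,322.5]],.01).round(4))
E
```

```text
[[0.5718 0.1443 0.03  ]]
[[0.5437 0.1459 0.01  ]
 [0.6002 0.1459 0.01  ]
 [0.5715 0.1726 0.01  ]
 [0.5719 0.1156 0.01  ]]
```

```bash
python3 -m inch '0 2 8 -5.5 0.004;0 0 12 0 0;0 0 12 0 0;0 0 8 0 0;0 0 0 0 0' >/dev/null;python3 st.py 571 143.4 87
```

```text
t 43.05 p [572.1 143.4  86. ] az x -0.07 down [ 0.0155  0.0138 -0.9998] F [-1.7  0.4  1.1] open 42.9
shift tool mm [-1.1 -1.   0. ] turn to az0 -0.0013
```

```bash
python3 -m inch '0 -1 -0.8 0 0;-1 0 0 0 0;-1 0 0 0 0;-1 0 0 0 0;-1 0 0 0 0;-1 0 0 0 0;-1 0 0 0 0' >/dev/null;python3 st.py;  python3 - <<'E'
from h import *
c=snap('wrist','w24.png')
E
```

```text
t 43.92 p [571.5 143.7  87.9] az x -0.06 down [ 0.0169  0.0141 -0.9998] F [ 0.5 -0.7 -0.9] open 15.3
```

View pics/w24.png

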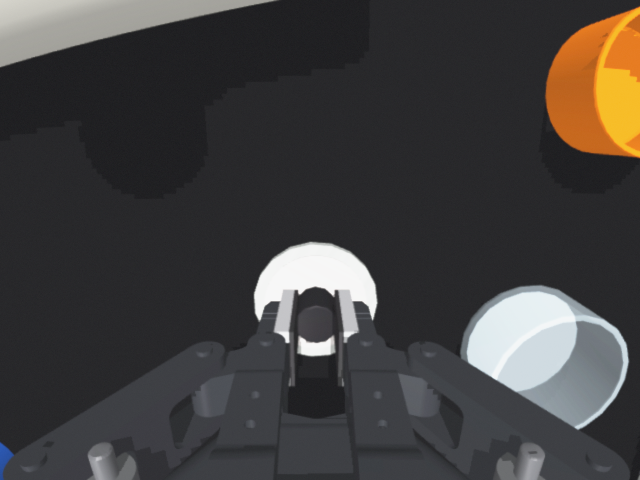

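```bash
python3 -m inch '-1 0 -5 0 0;-1 0 -15 0 0;-1 0 -30 0 0;-1 0 -40 0 0;-1 0 -45 0 0;-1 0 -45 0 0;-1 0 -35 0 0;-1 0 -15 0 0;-1 0 0 0 0' >/dev/null;python3 st.py 496 270 320; python3 - <<'E'
from h import *
c=snap('wrist','w25.png')
E
```

```text
t 45.1 p [566.1 141.6 331.8] az x 0.1 down [ 0.0207  0.0152 -0.9997] F [-0.1  0.2 -1. ] open 15.5
shift tool mm [-70.1  12.3 128.3] turn to az0 0.0018
```

View pics/w25.png

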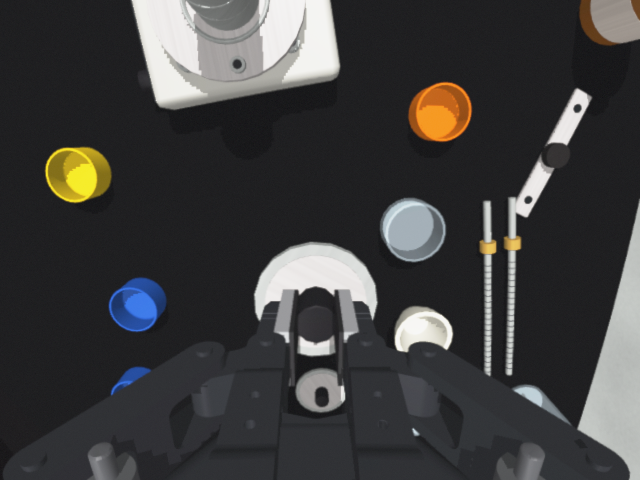

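```bash
python3 -m inch '-1 -8 0 15 0;-1 -16 0 28 0;-1 -16 3 28 0;-1 -15 3 26 0;-1 -9 3 16 0;-1 -3 3 7 0;-1 0 0 0 0' >/dev/null;python3 st.py 496.5 332 285;python3 - <<'E'
from h import *
c=snap('wrist','w26.png')
E
```

```text
t 46.02 p [489.8 268.7 309.2] az x 0.42 down [ 0.0032  0.0119 -0.9999] F [ 0.2  0.3 -0.6] open 15.2
shift tool mm [ 7.  24.9 62.9] turn to az0 0.0074
```

View pics/w26.png

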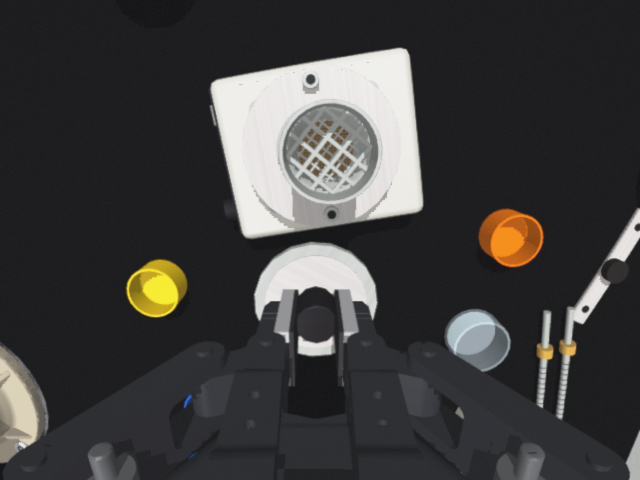

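```bash
python3 -m inch '-1 2 0 20 0.007;-1 3 0 22 0;-1 0 4 14 0;-1 0 8 7 0;-1 0 8 1 0;-1 0 5 0 0;-1 0 0 0 0' >/dev/null;python3 st.py 498 332.1 273
```

```text
t 46.95 p [499.  328.2 281.3] az x -0.6 down [ 0.0019  0.0078 -1.    ] F [ 0.1 -0.4  0.1] open 15.4
shift tool mm [-1.1  8.4  3.9] turn to az0 -0.0105
```

```bash
python3 -m inch '-1 -1 0 4 -0.01;-1 0 4 0 0;-1 0 3 0 0;-1 0 0 0 0' >/dev/null;python3 st.py 498 332.1 270;python3 - <<'E'
from h import *
c=snap('wrist','w27.png')
cv2.imwrite('pics/w27c.png',cv2.resize(c['image'][120:420,180:450,::-1],None,fx=2,fy=2,interpolation=cv2.INTER_CUBIC))
c=snap('scene','s27.png')
cv2.imwrite('pics/s27c.png',cv2.resize(c['image'][60:260,330:530,::-1],None,fx=3,fy=3,interpolation=cv2.INTER_CUBIC))
E
```

```text
t 47.45 p [498.4 332.  274.6] az x -0.04 down [ 0.0031  0.008  -1.    ] F [-0.7 -0.  -0.5] open 15.4
shift tool mm [-0.4  4.6  0. ] turn to az0 -0.0007
```

View pics/w27c.png

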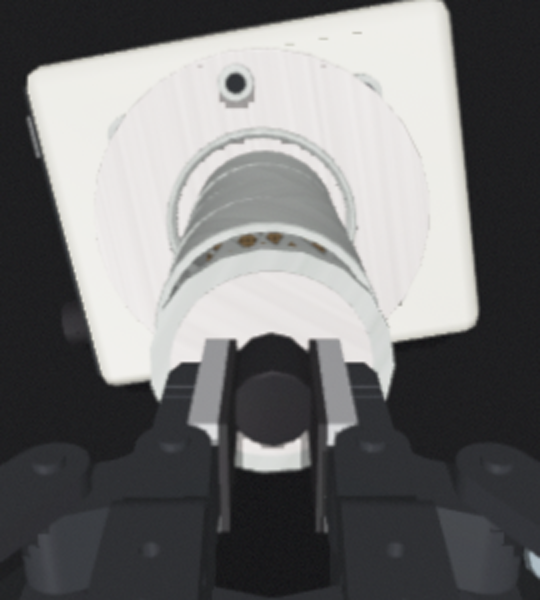

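View pics/s27c.png

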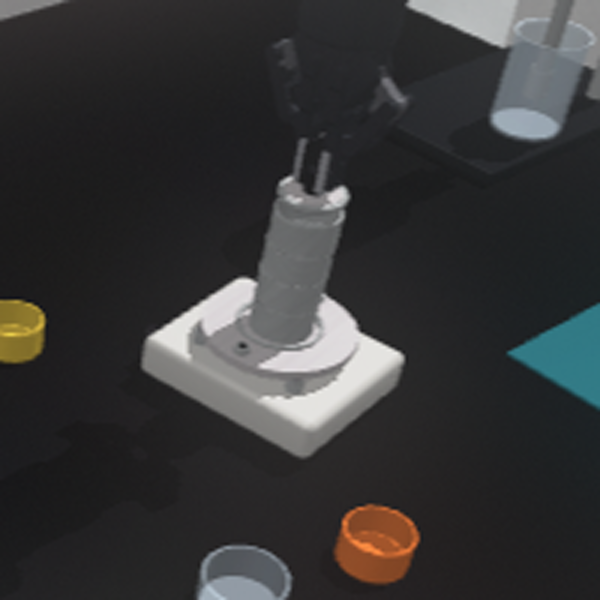

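```bash
python3 -m inch '-1 -0.4 3 0 0;-1 0 3 0 0;-1 0 2.5 0 0;-1 0 2 0 0;-1 0 1 0 0;-1 0 0 0 0' >/dev/null;python3 st.py 498 332.1 261.9;python3 -m inch '-1 0 1 0 0;-1 0 1 0 0;-1 0 0 0 0' >/dev/null;python3 st.py 498 332.1 261.9
```

```text
t 48.3 p [498.1 332.1 262.5] az x -0.05 down [ 0.0034  0.0082 -1.    ] F [ 0.6 -0.9 -1.2] open 14.8
shift tool mm [-0.1  0.6 -0.1] turn to az0 -0.0008
t 48.67 p [498.5 332.6 261.8] az x -0.05 down [ 0.0054  0.0095 -0.9999] F [-0.1  0.2 -1.5] open 15.5
shift tool mm [-0.5 -0.1 -0.5] turn to az0 -0.0009
```

```bash
python3 -m inch '-0.4 0 0 0 0;-0.2 0 0 0 0;0 0 0 0 0;0 0 0 0 0;0 0 -6 0 0;0 0 -15 0 0;0 0 -25 0 0;0.2 0 -25 -15 0;0.2 0 0 -30 0;0.2 0 0 -15 0;0.2 0 0 0 0' >/dev/null;python3 st.py;python3 - <<'E'
from h import *
c=snap('wrist','w28.png')
c=snap('scene','s28.png')
cv2.imwrite('pics/s28c.png',cv2.resize(c['image'][60:260,330:530,::-1],None,fx=3,fy=3,interpolation=cv2.INTER_CUBIC))
E
```

```text
t 50.05 p [497.8 272.  339.9] az x 0.05 down [ 0.0088  0.0121 -0.9999] F [ 0.5  0.2 -0.2] open 51.2
```

View pics/w28.png

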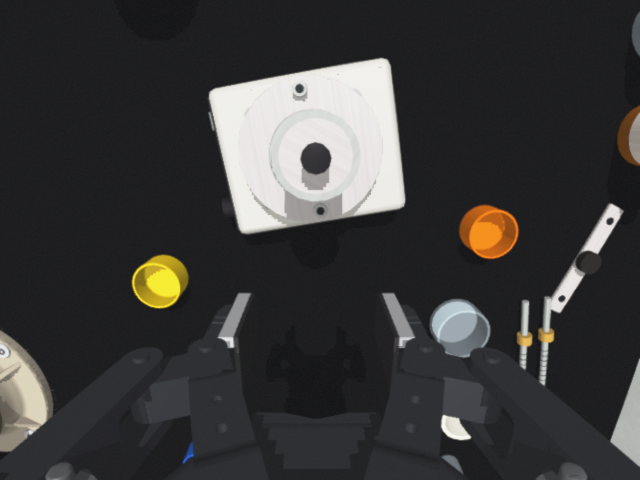

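View pics/s28c.png

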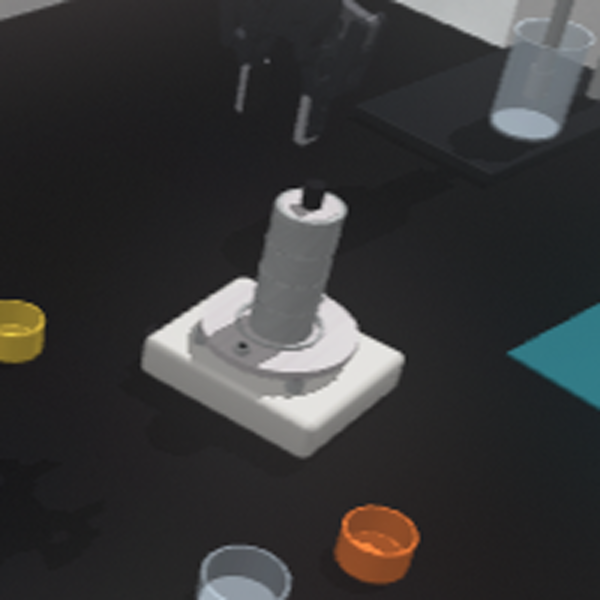

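```bash
python3 - <<'E'
from h import *
c=load('w28.png');P=ray(c,[[269,157],[360.5,157],[315,109],[315,200]],.184);print(P.round(4));print(ray(c,[[316,157.5]],.204).round(4))
s=load('s28.png')
C=np.array([.4973,.3325])
for z,r in((.184,.028),(.204,.009)):
  a=np.linspace(0,2*np.pi,60); q=proj(s,np.c_[C[0]+r*np.cos(a),C[1]+r*np.sin(a),a*0+z]); print(q.min(0).round(1),q.max(0).round(1), ((q.min(0)-[330,60])*3).round(0),((q.max(0)-[330,60])*3).round(0))
E
python3 -m inch '0.6 0 0 -20 0;0.6 -3 0 -40 0;0.6 -3 0 -45 0;0.6 -3 0 -45 0;0.6 -3 0 -45 0;0.6 -3 0 -45 0;0.6 -3 0 -45 0;0.6 -3 0 -45 0;0.6 0 0 -45 0;0.6 0 0 -40 0;0.6 0 0 -20 0;0.6 0 0 0 0'; python3 - <<'E'
from h import *
c=snap('top','top1.png')
a=load('top0.png')['image'].astype(int);d=np.abs(a-c['image']).max(2);
for k,(u,v) in {'dish':(269,153),'mortar':(326,143),'bottle':(386,145),'spare':(373,202)}.items(): print(k,(d[v-22:v+22,u-22:u+22]>40).sum())
E
```

```text
[[0.4696 0.3323 0.184 ]
 [0.5264 0.3324 0.184 ]
 [0.4981 0.3607 0.184 ]
 [0.4981 0.3053 0.184 ]]
[[0.4986 0.3332 0.204 ]]
[420.3 122.4] [443.7 134.4] [271. 187.] [341. 223.]
[429.8 119. ] [437.4 122.8] [299. 177.] [322. 188.]
time: 51.65
tcp_pos: [0.4819, -0.1598, 0.3295]
orientation: [-0.699, -0.011, 0.009, 0.715]
wrist_force: [-0.2, 0.3, 0.2]
opening: 0.0684
dish 0
mortar 0
bottle 0
spare 0
```

View pics/top1.png

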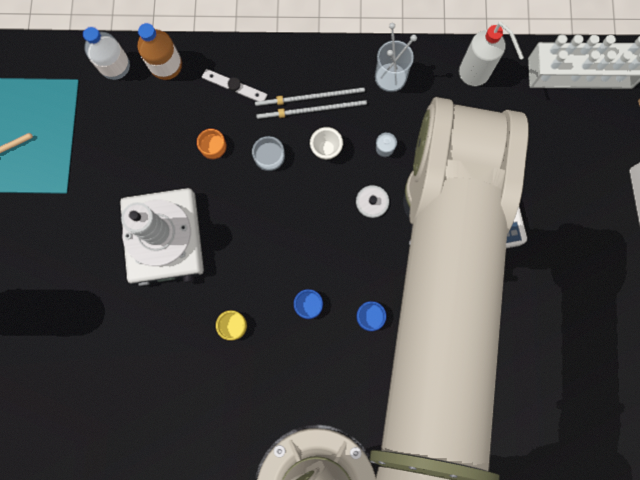

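```bash
python3 -m inch '0.6 0 0 0 0;0.6 0 0 0 0' >/dev/null; python3 -c "
from plant import env
print(env.finish_job(), env.observe()['time'])"
```

```text
the job is handed in; nothing more can be done
the job is handed in; nothing more can be done
```

The sieve stack is built on the shaker plate: pan inside the locating ring, then the fine, medium and coarse sieves, closed with the 56 mm lid. I let go of everything and handed the job in at about 52 s. Each part was lowered in steps of 1–3 mm until it stopped going down, then released.

**Seating:** every part stopped within 0.3 mm of its computed seating height. The rim or disc outlines measured afterwards were 56–57 mm across at the heights expected for a full stack (124, 152, 180 and 184 mm). A final scene picture shows the lid level and the joints even.

**Other items:** the before and after top views show no change at the dish, mortar, weighing bottle or spare lid.

**Disagreements:**
- The top and wrist cameras differed by 2–4 mm on object positions, so I used the wrist camera throughout.
- The measured centres shift by 2–3 mm in total from the pan up to the lid. That is within the play of the skirts and the camera accuracy.
- The final scene view put the lid about 2 px to the side of where I predicted.
- The gripper tilt varied by up to about 1°, so the parts may have settled slightly when released.
- The wrist force showed no clear contact, so seating was judged by height and pictures only.

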